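Hang the navy plate at the red band and hold the clip gaping over its edge

ROBOT

A 6-joint arm with a two-finger parallel gripper is mounted at the origin on the work surface. World frame = base frame: x ahead of the robot, y to its left, z up, the work surface at z = 0. Lengths are in m, angles in degrees, forces in N, time in s.
With the tool pointing down it reaches from about 0.4 to 0.825 m from the base axis. Payload 7 kg.
Tool frame: the origin (TCP) lies on the centre line of the jaws, within the pads' length; the fingertips stand 14 mm ahead of it and the grasp point (between the pads) lies 5 mm behind it; z points along the fingers, y is the line along which they close (so a half turn about z gives the same grasp; the last joint's range is limited). The gripper opens to 88 mm and grips with 3 to 60 N. Pads are 19 mm wide; open, the fingers measure 130 mm over their backs; the gripper's body (78 mm by 193 mm) begins 47 mm behind the grasp point.
Start: joints at [85.434, 20.546, 0.682, 0, -70.136, -16.507], TCP at [0.243, 0.63, 0.241] pointing down, gripper open.
Joint ranges: [-176.03, 176.03], [-82.01, 121.73], [-58.28, 71.71], [-173.87, 95.51], [-174.79, -0.11], [-173.66, 173.66]. Speed limits (degrees/s): [136.94, 136.94, 172.46, 180, 180, 180].

INTERFACE

Orientations are given as [roll, pitch, yaw] about the fixed x, y, z axes, in that order (R = Rz(yaw) Ry(pitch) Rx(roll)).
In Python, from plant import r gives the robot as it stands.
- The arm moves only by the tool send_rows, never from a script. Its argument "steps" is a list of rows, each an object with "dp": the shift along the tool's x, y, z in mm, a list of three; "roll": the turn about the tool's z in rad; "jaw": the opening in per cent of the stroke, from 0 (shut) to 100 (fully open). In form: [{"dp": [tx, ty, tz], "roll": roll, "jaw": jaw}, ...]. A call has 1 to 5 rows; each row is the pose to reach, as a shift and turn from the pose commanded when the call began, along the tool's axes at that moment; what a row does not reach only later rows make up. A row lasts 1/8 s, in which the tool goes at most 62.5 mm and 10.7 degrees, less where a joint would pass 70% of its speed; a pose out of reach is approached as far as the arm can. A call with a gripper value outside its range is refused whole. The fingers move at their own pace and stop on an object; "newtons" is the grip in N (left out, the last holds). Time passes only in rows, so rows that repeat a pose let the fingers close. It gives the time, the measured TCP pose, the force, the opening and the grip force at its end, in the units of the state.
- r.get_state(): the state, without advancing time (a new reading comes with each control period).
- r.capture(name): name is "scene" or "side" or "wrist"; returns a dict with "image" (384x512x3 uint8, blue, green, red), "K" (3x3 intrinsics, pixels), "rvec" (rotation vector, rad) and "tvec" (3), from world to camera coordinates, as OpenCV has them. Camera axes: x right, y down, z forward; pixel columns grow to the right and rows downward; lengths in m; the calibration is good to about 2 mm. A picture is of the moment at which its call begins. There is no depth.
- r.close_job(): hands the job in; it is judged then, once.
The state is a dict: "time_s": time; "joints": joint angles; "qd": joint speeds; "joint_torque": joint torques, N m; "tcp_pos": TCP position; "eef_rot": TCP orientation; "contact_force": force on the tool from outside, world axes, zero at the start; "moment": the same for the moment, N m; "gripper_width": finger opening in m; "gripper_force": force on a finger pad.
Only numpy, scipy, OpenCV 4.12 (cv2) and the standard library are available. Lean on these libraries where they do the work, as an engineer would, in place of code of your own. Each camera call takes 0.05 s, during which the arm holds its last target. There are 200 camera calls.

TASK

Take the navy hanger plate out of its slotted rack, hook it over the wooden rail at the blue band, then slide it along the rail, without lifting it off, until it is centred on the red band, and let go of it. Then squeeze the orange spring clip off its tab and bring it down, squeezed wide open, over the plate's top edge, so that its jaws gape on either side of the plate without touching it, ready for a student to slip a drawing in. Finish still holding the clip wide open there, and leave the plate hanging at the red band and everything else on the table where it is.

Things in the scene. Friction and masses are not known exactly. Their poses are not given: they have to be found in the camera images.
- plate: Navy acrylic hanger plate, loose, 8 mm thick (x) x 100 wide (y) x 160 tall (z), about 0.2 kg; origin at the centre of its bottom edge. A white sheet marks its -x face, a white stripe the middle of its top edge. It starts upright in the rack and lifts straight out. Pinch its top edge across the thickness, between the two hooks that stand on its +x face at y = -36 and +36 mm
- plate_hook (a point): point midway between the plate's hooks, under their bars, in the middle of their opening: x = 15, z = 105 mm on the plate; axes as the plate. The hooks' bars span z = 105 to 110 mm and reach to x = 31 mm; their lips hang to z = 80 mm; the opening is x = 4 to 26 mm. When hooked, this point is level with the rail's top and the plate hangs upright on the rail's -x side
- plate_edge (a point): middle of the plate's top edge, 160 mm above its bottom edge; axes as the plate
- rack: aluminium rack fixed on the table, base 110 (x) x 130 (y) x 8 mm, two upright walls to z = 53 mm with an 11 mm slot between them along y in which the plate stands, its bottom edge at z = 8 mm. Origin under its centre
- rail: wooden rail fixed on the table: a flat bar 14 mm thick (x), 420 mm long (y), 40 mm tall, its top face at z = 165 mm, on posts beyond its two ends. Origin on the table under its middle; y runs along the bar; the plate hangs on its -x side, which faces the robot
- rail_top (a point): middle of the rail's top face, on its centre line, 165 mm above the table; axes as the rail
- blue_mark (a point): middle of the blue band (16 mm wide, wrapped round the rail), on the centre line of the rail's top face; axes as the rail. Hook the plate on here, its middle at the band
- red_mark (a point): middle of the red band (16 mm wide, wrapped round the rail), on the centre line of the rail's top face; axes as the rail. Here the plate's middle ends. Red and blue may be either way round, 120 to 220 mm apart
- clip: orange spring clip, about 0.09 kg, loose, 36 mm wide (y). Origin on its steel hinge pin (8 mm thick), z up to the tails, x across the jaws; alike turned half round. Two flat tails 30 mm wide rise 48 mm above the pin; jaws reach 45 mm below it. It starts upright, clamped on the stand's tab, pin resting on the tab's top; squeezed open it lifts straight off
- clip_a (a joint): opening of the -x jaw, rad: 0 as on the tab, 0.30 fully open; both jaws move alike. Pinching the tails together along x opens them: outsides 54 mm apart at the top when shut, upright and 26 mm apart when fully open. About 4 N starts it, 13 N at mid-tail opens it to a stop, so a firm grip of 20 N or more, fingers shut on it, holds it fully open; eased, it springs shut
- clip_b (a joint): opening of the +x jaw, rad: as clip_a
- tip_a (a point): inner lower edge of the -x jaw, 45 mm below the pin; the tips are 5 mm apart on the tab, about 31 mm fully open
- tip_b (a point): inner lower edge of the +x jaw
- stand: steel clip stand fixed on the table, base 90 x 60 x 10 mm with an upright tab 5 mm thick (x), 30 mm wide (y), its top at z = 75 mm. Origin under its centre
- dome: silver light sensor dome, bystander to be left alone; origin at the centre of its underside
- gear: tan gear, bystander to be left alone; origin at the centre of its underside
- servo: servo, bystander to be left alone; origin at the centre of its underside
- battery: battery pack, bystander to be left alone; origin at the centre of its underside
- driver: screwdriver, bystander to be left alone; origin at the centre of its underside
- wheel: wheel, bystander to be left alone; origin at the centre of its underside
Things that resemble listed ones, but are neither listed nor needed, are in the scene too. What is meant by the plate is not yellow, and is the smaller of those in its own colour.

How it is judged (in metres and radians):
On the way, in this order (a step that is already met when the one before it is completed fails the run):
1. the plate is hooked over the rail at the blue band (x of plate_hook in the frame of rail_top between -0.009 and 0.009 m and z of plate_hook in the frame of rail_top between -0.006 and 0.005 m and angle between plate's own z axis and vertical below 0.15 rad and y of plate_hook in the frame of blue_mark between -0.025 and 0.025 m), for 0.2 s.
2. the plate has been slid, still hooked, to the red band (x of plate_hook in the frame of rail_top between -0.009 and 0.009 m and z of plate_hook in the frame of rail_top between -0.006 and 0.005 m and angle between plate's own z axis and vertical below 0.15 rad and y of plate_hook in the frame of red_mark between -0.012 and 0.012 m), for 0.2 s.
3. the plate is let go, hanging at the red band (all of step 2 and contact force between the fingers and plate below 0.1 N and linear speed of plate below 0.02 m/s and distance between the grasp point and plate_edge above 0.08 m), for 0.2 s.
At the end, for the whole second after the job is handed in: Plate hooked, upright, still, within 12 mm of the red band; clip held by the fingers, both jaws open over 0.2 rad, tips over 6 mm below the plate's top edge on either side and 1.5 mm clear of it, along the edge within 0.3 rad and 42 mm of its middle, still, touching neither plate nor rail (all of step 2 and linear speed of each of plate, clip below 0.02 m/s and value of joint each of clip_a, clip_b above 0.2 rad and contact force between the fingers and clip above 3 N and ((x of tip_a in the frame of plate below -0.0055 m and x of tip_b in the frame of plate above 0.0055 m) or (x of tip_b in the frame of plate below -0.0055 m and x of tip_a in the frame of plate above 0.0055 m)) and z of each of tip_a, tip_b in the frame of plate_edge below -0.006 m and y of clip in the frame of plate between -0.042 and 0.042 m and angle between the y axis of clip and the y axis of plate, either way round below 0.3 rad and contact force between clip and plate below 0.3 N and contact force between clip and rail below 0.3 N); the arm keeps its last pose, push and grip.
It fails at once if the plate is lowered onto or lifted off the rail away from the blue band (more than 60 mm from it) (x of plate_hook in the frame of rail_top between -0.015 and 0.015 m and z of plate_hook in the frame of rail_top between 0.012 and 0.022 m and not (y of plate_hook in the frame of blue_mark between -0.06 and 0.06 m)).
It fails at once if a bystander (dome, gear, servo, battery, screwdriver or wheel) is moved more than 30 mm (distance of any of dome, gear, servo, battery, driver, wheel from where it was at the start of the episode above 0.03 m).
It also fails if it takes over 64 s, if anything falls off the work surface, if the arm or the gripper's body presses on something with over 40 N, if the wrist force passes 120 N, or if a joint passes its speed limit or range.

## Working session

There is one attempt and no reset: what is moved stays moved. The work goes in short steps, Python scripts to look and compute and a tool call to move; the robot and the scene stay as the last step left them, time stands still between calls to the robot, and variables do not carry over. Pictures are saved under pics/ and viewed, at most 15 in all, crops included, and the job is handed in when it is done.

Besides the shell and the picture viewer there is one more tool, called after "Request:" in YAML: its name, and indented under it one key for each argument. send_rows: Moves the arm, as the interface text tells. Its arguments: {"type":"object","properties":{"steps":{"type":"array","items":{"type":"object","properties":{"dp":{"type":"array","items":{"type":"number"}},"roll":{"type":"number"},"jaw":{"type":"number"}}}},"newtons":{"type":"number"}},"required":["steps"]}

```bash
mkdir -p pics; ls; cat > h.py <<'E'
from plant import r
import numpy as np, cv2, pickle
def cap(n,tag):
    c=r.capture(n); cv2.imwrite(f'pics/{tag}.png',c['image']); pickle.dump(c,open(f'pics/{tag}.pkl','wb')); return c
def ld(tag): return pickle.load(open(f'pics/{tag}.pkl','rb'))
def ray(c,uv):
    R=cv2.Rodrigues(np.array(c['rvec'],float))[0]; t=np.array(c['tvec'],float).reshape(3)
    return -R.T@t, R.T@np.linalg.inv(np.array(c['K']))@np.array([uv[0],uv[1],1.])
def onz(c,uv,z):
    o,d=ray(c,uv); return o+d*(z-o[2])/d[2]
def proj(c,P):
    return cv2.projectPoints(np.array(P,float).reshape(-1,1,3),np.array(c['rvec'],float),np.array(c['tvec'],float),np.array(c['K'],float),None)[0].reshape(-1,2)
def tri(*cu):
    A=np.zeros((3,3));b=np.zeros(3)
    for c,uv in cu:
        o,d=ray(c,uv); d/=np.linalg.norm(d); M=np.eye(3)-np.outer(d,d); A+=M;b+=M@o
    return np.linalg.solve(A,b)
E
python3 - <<'E'
from h import *
a=cap('scene','s0');b=cap('side','d0');w=cap('wrist','w0')
for n in (a,b,w): print(n['K'][0][0],ray(n,(256,192)))
cv2.imwrite('pics/s0b.png',cv2.resize(a['image'],(800,600),interpolation=cv2.INTER_CUBIC))
cv2.imwrite('pics/d0b.png',cv2.resize(b['image'],(800,600),interpolation=cv2.INTER_CUBIC))
s=r.get_state();print(s['tcp_pos'],s['eef_rot'],s['time_s'])
E
```

```text
pics
449.9069748766649 (array([0.90199858, 0.70333859, 1.19835415]), array([-0.30174977, -0.50876791, -0.80632721]))
374.24891644033534 (array([ 0.0068565 , -0.50584541,  0.96009587]), array([ 0.45616649,  0.48185435, -0.74832475]))
273.8562736856403 (array([0.30703709, 0.60512825, 0.38408811]), array([-0.23408568,  0.09718411, -0.96739836]))
[0.2426039  0.62953686 0.23984794] [ 1.79927286e+02 -8.41466996e-03 -2.10769705e+01] 0.15
```

View pics/s0b.png

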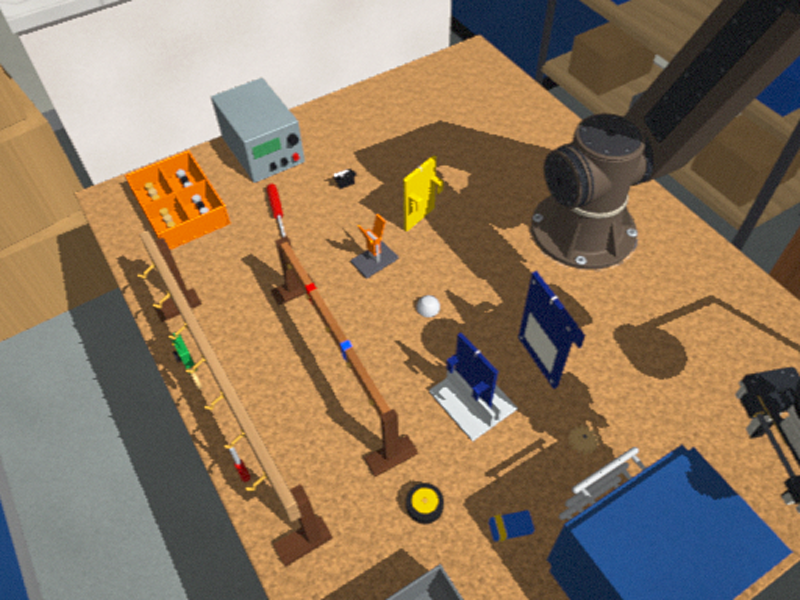

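View pics/d0b.png

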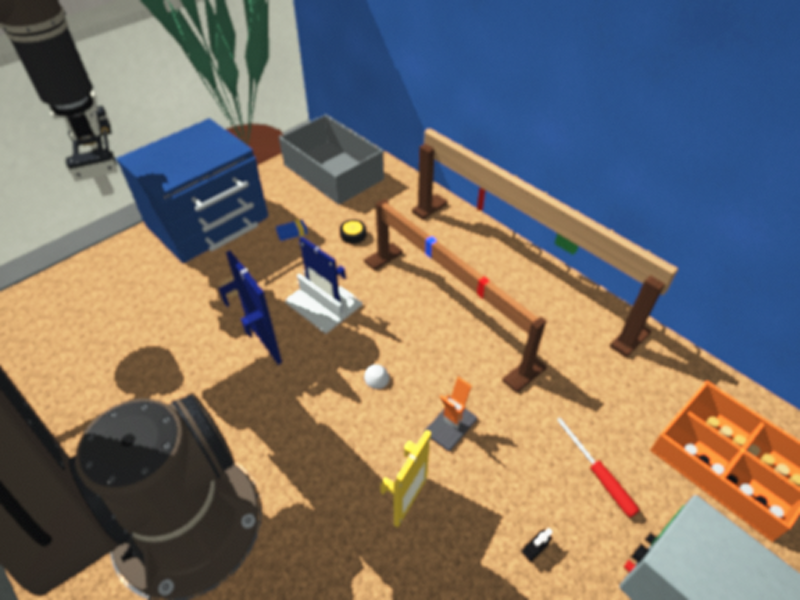

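The scene picture shows three candidates for the plate (800x600 pixels): small navy in the rack (475,370), large navy (550,330) and yellow (420,195). By the description I choose the small navy one in the rack. The clip is at (374,240), and the rail bands are red (311,287) and blue (346,346). Next is a close crop of plate and clip in both views.

```bash
python3 - <<'E'
from h import *
def crop(c,x,y):
    w,h,s=80,60,5
    im=cv2.resize(c['image'][y:y+h,x:x+w],(w*s,h*s),interpolation=cv2.INTER_CUBIC)
    for k in range(0,w,10): cv2.putText(im,str(x+k),(k*s,9),0,.3,(255,255,255),1); cv2.line(im,(k*s,10),(k*s,14),(255,255,255),1)
    for k in range(10,h,10): cv2.putText(im,str(y+k),(0,k*s+3),0,.3,(255,255,255),1); cv2.line(im,(20,k*s),(25,k*s),(255,255,255),1)
    return im
s,d=ld('s0'),ld('d0')
g=np.vstack([np.hstack([crop(s,267,208),crop(d,170,150)]),np.hstack([crop(s,205,130),crop(d,260,235)])])
cv2.imwrite('pics/g1.png',g)
# bands
for n,c,box in(('s',s,(185,170,260,270)),('d',d,(240,125,345,215))):
    x0,y0,x1,y1=box; im=c['image'][y0:y1,x0:x1].astype(int)
    B,G,R=im[...,0],im[...,1],im[...,2]
    for nm,m in(('red',(R>150)&(G<60)&(B<60)),('blue',(B>150)&(R<90))):
        ys,xs=np.nonzero(m); print(n,nm,len(xs),xs.mean()+x0,ys.mean()+y0, xs.min()+x0,xs.max()+x0,ys.min()+y0,ys.max()+y0)
        
for nm,us,ud in(('near',(388,410),(380,207)),('far',(284,240),(542,322))):
    print(nm,onz(s,np.array(us)*.64,.165),onz(d,np.array(ud)*.64,.165))
E
```

```text
s red 26 198.07692307692307 183.42307692307693 195 201 181 186
s blue 26 220.73076923076923 220.46153846153845 218 224 218 223
d red 42 307.5 183.54761904761904 305 310 179 189
d blue 163 323.93865030674846 147.48466257668713 272 344 125 162
near [0.6493815  0.23018466 0.165     ] [0.64106014 0.22612798 0.165     ]
far [ 0.62984992 -0.193652    0.165     ] [ 0.63739687 -0.20207687  0.165     ]
```

View pics/g1.png

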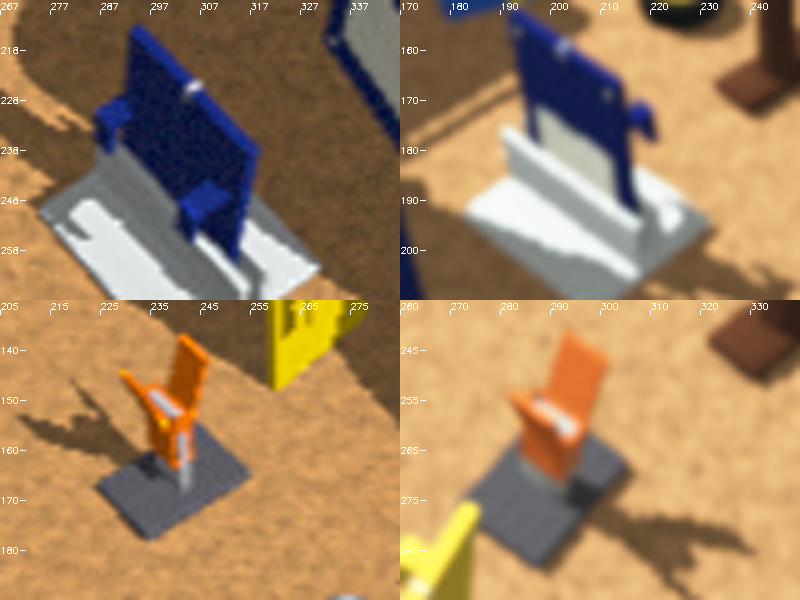

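The close crop confirms the small navy plate in the rack: hooks face the rail, and the stripe is at scene (305.4,225.0) and side (202.2,158.8). The clip pin sits mid-tab at scene (237.6,149.8) and side (290.4,257.8).

```bash
python3 - <<'E'
from h import *
s,d=ld('s0'),ld('d0')
np.set_printoptions(precision=4,suppress=True)
def both(n,us,ud,z): print(n,onz(s,us,z)[:2],onz(d,ud,z)[:2],'tri',tri((s,us),(d,ud)))
both('stripe',(305.4,225),(202.2,158.8),.168)
both('L',(293.6,213.2),(192.6,152.4),.168)
both('R',(317.6,237.4),(214.2,165.2),.168)
both('pin',(237.6,149.8),(290.4,257.8),.079)
both('pin1',(234.6,147.2),(286.2,254.6),.079)
both('pin2',(240.6,152.4),(294.6,261.2),.079)
both('red',(198.1,183.4),(307.5,183.5),.165)
both('blue',(220.7,220.5),(430/1.5625,246/1.5625),.165)
print('stand scene',[onz(s,(205+x/5-.4,130+y/5-.4),.01)[:2] for x,y in((97,187),(150,240),(250,173))])
print('stand side',[onz(d,(260+x/5-.4,235+y/5-.4),.01)[:2] for x,y in((70,195),(140,268),(230,165))])
# robot joints zero/tool
for nm,u,z in(('dome',(428/1.5625,306/1.5625),.02),('gear',(583/1.5625,438/1.5625),.01),('bigplate',(550*.64,385*.64),0),('bigplate top',(535*.64,275*.64),.2),('yellow',(408*.64,225*.64),0)): print(nm,onz(s,u,z))
E
```

```text
stripe [0.4623 0.218 ] [0.4629 0.2167] tri [0.4627 0.2175 0.1676]
L [0.4674 0.1697] [0.459  0.2604] tri [0.4594 0.2049 0.2071]
R [0.4576 0.2665] [0.472  0.1696] tri [0.4693 0.2283 0.1278]
pin [ 0.4431 -0.1833] [ 0.4478 -0.1768] tri [ 0.4452 -0.1789  0.0844]
pin1 [ 0.4456 -0.1986] [ 0.4468 -0.162 ] tri [ 0.4461 -0.1752  0.0986]
pin2 [ 0.4405 -0.1681] [ 0.4483 -0.1918] tri [ 0.444  -0.1828  0.07  ]
red [ 0.6405 -0.0649] [ 0.6225 -0.0721] tri [ 0.6348 -0.0687  0.1549]
blue [0.6472 0.0815] [0.6326 0.0692] tri [0.6431 0.0763 0.1539]
stand scene [array([ 0.4938, -0.1953]), array([ 0.4863, -0.136 ]), array([ 0.3989, -0.1496])]
stand side [array([ 0.4095, -0.1541]), array([ 0.4056, -0.2125]), array([ 0.4904, -0.2033])]
dome [0.4203 0.0039 0.02  ]
gear [0.3403 0.3975 0.01  ]
bigplate [0.3162 0.2759 0.    ]
bigplate top [0.2936 0.1565 0.2   ]
yellow [ 0.3255 -0.2243  0.    ]
```

```bash
python3 - <<'E'
from h import *
d=ld('d0'); s=ld('s0')
b=onz(d,np.array((185,257))*.64,0);print(b)
for z in (.1,.15,.2,.25,.3,.35): print(z,proj(d,[b[0],b[1],z])/.64)
for u in((120,157),(210,122),(258,155)): print(onz(d,np.array(u)*.64,.2))
E
```

```text
[0.31617525 0.5583552  0.        ]
0.1 [[172.63676427 224.74530574]]
0.15 [[165.9033977  207.17849032]]
0.2 [[158.75708114 188.53432135]]
0.25 [[151.15862417 168.71055419]]
0.3 [[143.06371531 147.59158371]]
0.35 [[134.42205727 125.04618829]]
[0.30823159 0.721548   0.2       ]
[0.52978275 0.7068709  0.2       ]
[0.53631648 0.51493634 0.2       ]
```

Request:
send_rows:
  steps:
    - {"dp": [0, 0, -60], "roll": 0, "jaw": 100}
    - {"dp": [0, 0, -110], "roll": 0.18, "jaw": 100}
    - {"dp": [45, 40, -110], "roll": 0.36, "jaw": 100}
    - {"dp": [88, 78, -110], "roll": 0.54, "jaw": 100}
    - {"dp": [132, 116, -110], "roll": 0.72, "jaw": 100}

```text
time_s: 0.78
tcp_pos: [0.3246, 0.4724, 0.3504]
eef_rot: [180.0, -0.0, -62.6]
contact_force: [1.1, -0.5, 0.3]
gripper_width: 0.0877
gripper_force: 0.0
```

Request:
send_rows:
  steps:
    - {"dp": [58, 0, 0], "roll": 0.18, "jaw": 100}
    - {"dp": [116, 0, 0], "roll": 0.36, "jaw": 100}
    - {"dp": [174, -2, 0], "roll": 0.36, "jaw": 100}
    - {"dp": [232, -4, 10], "roll": 0.36, "jaw": 100}
    - {"dp": [290, -4, 20], "roll": 0.36, "jaw": 100}

```text
time_s: 1.4
tcp_pos: [0.4629, 0.2174, 0.3304]
eef_rot: [-180.0, 0.0, -82.9]
contact_force: [0.2, 0.5, -0.1]
gripper_width: 0.0877
gripper_force: 0.0
```

Request:
send_rows:
  steps:
    - {"dp": [0, 0, 0], "roll": 0, "jaw": 100}
    - {"dp": [0, 0, 0], "roll": 0, "jaw": 100}

```text
time_s: 1.65
tcp_pos: [0.4625, 0.2189, 0.3306]
eef_rot: [180.0, 0.0, -83.0]
contact_force: [0.4, 1.2, -0.5]
gripper_width: 0.0877
gripper_force: 0.0
```

```bash
python3 - <<'E'
from h import *
w=cap('wrist','w1'); s=r.get_state(); print(s['tcp_pos'],s['eef_rot'],s['joints'])
cv2.imwrite('pics/w1b.png',cv2.resize(w['image'],(800,600),interpolation=cv2.INTER_CUBIC))
print(proj(w,[.4627,.2175,.168])/.64)
E
```

```text
[0.46230036 0.21956655 0.33064156] [-1.79995995e+02  1.05447371e-02 -8.29503808e+01] [ 4.74104808e+01  2.18689955e+00 -1.09366431e+01 -5.58713688e-03
 -7.68665766e+01 -4.03595929e+01]
[[403.40252486 283.16865173]]
```

View pics/w1b.png

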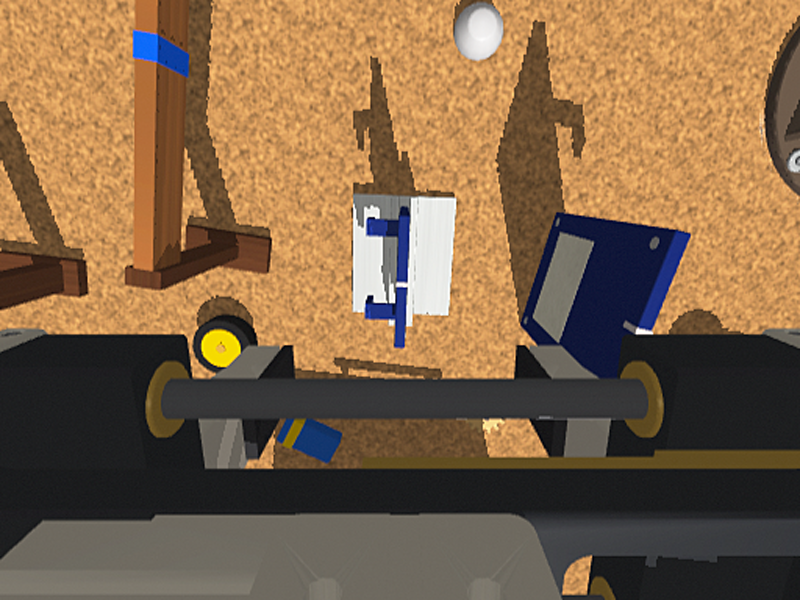

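The wrist view shows the small plate's top edge from (404,207) to (399,347), stripe (402,285), hooks on the rail side. The blue band is at about (147,47) on the rail's top face.

```bash
python3 - <<'E'
from h import *
np.set_printoptions(precision=4,suppress=True)
w=ld('w1'); f=lambda u:(u[0]/1.5625-.2,u[1]/1.5625-.2)
for n,u in(('stripe',(402,285)),('a',(404.5,207)),('b',(399.5,347))): print(n,onz(w,f(u),.168))
im=w['image']
for row in (5,60,100,140,160): print(row,im[row,80:126].astype(int).sum(1).tolist())
for col in (88,92,96,100): print(col,im[10:60,col].tolist()[0:1],[ (i+10) for i in range(50) if im[10+i,col,0]>im[10+i,col,2]+40])
E
```

```text
stripe [0.4638 0.2188 0.168 ]
a [0.4688 0.163  0.168 ]
b [0.4599 0.2671 0.168 ]
5 [424, 408, 482, 477, 451, 405, 373, 345, 353, 353, 354, 354, 352, 353, 353, 359, 357, 355, 360, 364, 327, 190, 213, 215, 227, 223, 224, 221, 209, 242, 238, 231, 222, 223, 221, 240, 238, 225, 215, 204, 213, 174, 195, 224, 220, 190]
60 [507, 519, 444, 408, 472, 519, 319, 336, 345, 340, 345, 347, 342, 343, 346, 335, 344, 342, 348, 320, 184, 148, 223, 222, 221, 217, 212, 217, 243, 233, 225, 221, 236, 225, 239, 230, 230, 207, 195, 220, 240, 212, 203, 208, 220, 173]
100 [407, 375, 465, 527, 526, 424, 334, 348, 349, 353, 355, 349, 351, 350, 351, 352, 351, 358, 376, 177, 207, 220, 216, 214, 214, 216, 241, 235, 226, 224, 226, 230, 227, 243, 231, 220, 191, 267, 509, 512, 193, 201, 199, 219, 233, 239]
140 [447, 459, 489, 488, 492, 437, 352, 370, 373, 366, 370, 373, 371, 374, 370, 367, 377, 388, 239, 197, 213, 206, 206, 218, 239, 240, 238, 224, 216, 227, 226, 227, 231, 228, 210, 185, 386, 496, 508, 509, 174, 198, 214, 214, 221, 237]
160 [509, 429, 356, 361, 382, 376, 379, 383, 384, 383, 384, 380, 382, 382, 384, 380, 388, 408, 187, 205, 207, 205, 209, 234, 256, 160, 159, 152, 159, 163, 155, 165, 165, 160, 151, 205, 389, 217, 180, 78, 89, 90, 93, 103, 97, 107]
88 [[57, 111, 181]] [20, 21, 22, 23, 24, 25, 26, 27, 28, 29, 30, 31, 32, 33, 34, 35, 36, 37]
92 [[58, 113, 183]] [20, 21, 22, 23, 24, 25, 26, 27, 28, 29, 30, 31, 32, 33, 34, 35, 36, 37, 38]
96 [[58, 113, 182]] [21, 22, 23, 24, 25, 26, 27, 28, 29, 30, 31, 32, 33, 34, 35, 36, 37, 38]
100 [[54, 105, 169]] [22, 23, 24, 25, 26, 27, 28, 29, 30, 31, 32, 33, 34, 35, 36, 37, 38, 39]
```

```bash
python3 - <<'E'
from h import *
np.set_printoptions(precision=4,suppress=True)
w=ld('w1')
for row,l,rr in((5,85.8,100.3),(60,85.5,99.4),(100,85.4,98.5),(140,85.4,97.7)):
    L,R=onz(w,(l,row),.165),onz(w,(rr,row),.165); print(L,R,(L+R)/2)
print('blue',onz(w,(93,29),.165))
E
```

```text
[0.6536 0.0619 0.165 ] [0.6394 0.0601 0.165 ] [0.6465 0.061  0.165 ]
[0.6558 0.1124 0.165 ] [0.6416 0.1107 0.165 ] [0.6487 0.1115 0.165 ]
[0.6575 0.1522 0.165 ] [0.6435 0.1505 0.165 ] [0.6505 0.1514 0.165 ]
[0.6591 0.195  0.165 ] [0.6455 0.1933 0.165 ] [0.6523 0.1941 0.165 ]
blue [0.6472 0.0825 0.165 ]
```

Request:
send_rows:
  steps:
    - {"dp": [1, -1, 50], "roll": 0.026, "jaw": 100}
    - {"dp": [2, -1, 100], "roll": 0.026, "jaw": 100}
    - {"dp": [2, -1, 145], "roll": 0.026, "jaw": 100}
    - {"dp": [2, -1, 170], "roll": 0.026, "jaw": 100}
    - {"dp": [2, -1, 182], "roll": 0.026, "jaw": 60}

```text
time_s: 2.33
tcp_pos: [0.4628, 0.2182, 0.1473]
eef_rot: [179.9, -0.1, -84.3]
contact_force: [-0.1, 0.7, 0.4]
gripper_width: 0.0824
gripper_force: 0.0
```

Request:
send_rows:
  newtons: 30
  steps:
    - {"dp": [0, 0, 0], "roll": 0, "jaw": 30}
    - {"dp": [0, 0, 0], "roll": 0, "jaw": 15}
    - {"dp": [0, 0, 0], "roll": 0, "jaw": 0}
    - {"dp": [0, 0, 0], "roll": 0, "jaw": 0}
    - {"dp": [0, 0, 0], "roll": 0, "jaw": 0}

```text
time_s: 2.95
tcp_pos: [0.4638, 0.2173, 0.1489]
eef_rot: [-180.0, 0.0, -84.5]
contact_force: [0.1, -0.9, 0.4]
gripper_width: 0.0328
gripper_force: 0.0
```

Request:
send_rows:
  steps:
    - {"dp": [0, 0, 0], "roll": 0, "jaw": 0}
    - {"dp": [0, 0, 0], "roll": 0, "jaw": 0}
    - {"dp": [0, 0, 0], "roll": 0, "jaw": 0}
    - {"dp": [0, 0, 0], "roll": 0, "jaw": 0}
    - {"dp": [0, 0, 0], "roll": 0, "jaw": 0}

```text
time_s: 3.58
tcp_pos: [0.4637, 0.2173, 0.1485]
eef_rot: [-180.0, -0.0, -84.4]
contact_force: [0.5, 0.6, 0.0]
gripper_width: 0.0081
gripper_force: 30.0
```

Request:
send_rows:
  steps:
    - {"dp": [0, 0, -30], "roll": 0, "jaw": 0}
    - {"dp": [0, 0, -70], "roll": 0, "jaw": 0}
    - {"dp": [0, 0, -105], "roll": 0, "jaw": 0}
    - {"dp": [20, -20, -110], "roll": 0.03, "jaw": 0}
    - {"dp": [50, -50, -110], "roll": 0.08, "jaw": 0}

```text
time_s: 4.2
tcp_pos: [0.5184, 0.1727, 0.2595]
eef_rot: [-179.9, 0.1, -89.0]
contact_force: [-0.7, 0.2, -2.4]
gripper_width: 0.0077
gripper_force: 30.0
```

Request:
send_rows:
  steps:
    - {"dp": [36, -33, 0], "roll": 0.05, "jaw": 0}
    - {"dp": [68, -64, 0], "roll": 0.06, "jaw": 0}
    - {"dp": [90, -88, 0], "roll": 0.06, "jaw": 0}
    - {"dp": [94, -97, 0], "roll": 0.06, "jaw": 0}
    - {"dp": [94, -97, 0], "roll": 0.06, "jaw": 0}

```text
time_s: 4.82
tcp_pos: [0.6167, 0.0799, 0.2577]
eef_rot: [179.9, -0.0, -92.5]
contact_force: [0.1, 0.4, -1.9]
gripper_width: 0.0079
gripper_force: 30.0
```

```bash
python3 - <<'E'
from h import *
w=cap('wrist','w2');s=cap('scene','s2');d=cap('side','d2'); st=r.get_state(); print(st['tcp_pos'],st['eef_rot'])
S=[proj(s,[.632,.083,.2])[0],proj(d,[.632,.083,.2])[0]]
def crop(c,x,y,w,h,k): return cv2.resize(c['image'][int(y):int(y)+h,int(x):int(x)+w],(w*k,h*k),interpolation=cv2.INTER_CUBIC)
for q in S: print(q)
a=crop(s,S[0][0]-50,S[0][1]-35,100,75,4);b=crop(d,S[1][0]-50,S[1][1]-35,100,75,4)
wv=np.hstack([w['image'][:300,:400],np.zeros((300,400,3),np.uint8)])
cv2.imwrite('pics/g2.png',np.vstack([np.hstack([a,b]),wv]))
E
```

```text
[0.61613246 0.08073843 0.25855861] [ 1.79982187e+02  8.25992364e-03 -9.24141343e+01]
[224.93600636 211.22956323]
[272.29238261 146.8023795 ]
```

View pics/g2.png

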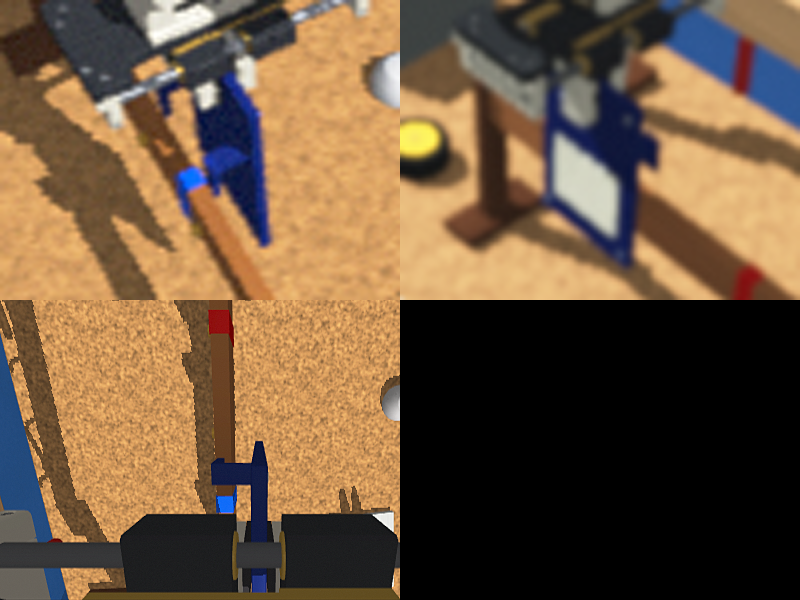

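The views show the plate held upright, still short of the rail. In the wrist image red is at (219,21) and blue at (226,203).

```bash
python3 - <<'E'
from h import *
np.set_printoptions(precision=4,suppress=True)
w=ld('w2'); im=w['image'].astype(int)
for row in (20,60,100,140): print(row,im[row,200:242].sum(1).tolist())
for c in(213,218,223): print(c,[i for i in range(60) if im[i,c,2]>2.2*im[i,c,1]+20],[i for i in range(190,225) if im[i,c,0]>im[i,c,2]+40])
print('edge pt of plate front top?',onz(w,(259,142),.278), 'hook lip',onz(w,(218,172),.22))
E
```

```text
20 [235, 236, 229, 222, 211, 200, 183, 170, 152, 173, 178, 172, 176, 175, 178, 171, 176, 175, 180, 186, 186, 179, 177, 178, 179, 169, 180, 185, 183, 112, 105, 106, 324, 477, 451, 477, 496, 472, 445, 436, 402, 391]
60 [243, 246, 231, 215, 222, 208, 200, 180, 173, 211, 241, 226, 206, 210, 209, 207, 214, 212, 214, 207, 213, 210, 213, 208, 207, 212, 208, 212, 218, 152, 164, 159, 143, 168, 450, 476, 475, 436, 469, 469, 436, 393]
100 [219, 211, 202, 197, 210, 218, 223, 229, 254, 237, 213, 221, 246, 202, 200, 203, 204, 210, 204, 204, 206, 205, 206, 207, 209, 199, 204, 203, 206, 207, 155, 165, 159, 143, 389, 516, 445, 422, 421, 427, 401, 380]
140 [243, 207, 175, 186, 220, 240, 223, 244, 269, 265, 252, 236, 212, 227, 343, 183, 188, 196, 195, 196, 196, 193, 195, 189, 197, 197, 197, 196, 195, 198, 202, 154, 165, 156, 123, 499, 463, 437, 423, 427, 473, 484]
213 [10, 11, 12, 13, 14, 15, 16, 17, 18, 19, 20, 21, 22, 23, 24, 25, 26, 27, 28, 29, 30, 31, 32, 33] []
218 [10, 11, 12, 13, 14, 15, 16, 17, 18, 19, 20, 21, 22, 23, 24, 25, 26, 27, 28, 29, 30, 31, 32, 33] [196, 197, 198, 199, 200, 201, 202, 203, 204, 205, 206, 207, 208, 209, 210, 211, 212]
223 [10, 11, 12, 13, 14, 15, 16, 17, 18, 19, 20, 21, 22, 23, 24, 25, 26, 27, 28, 29, 30, 31, 32, 33] [196, 197, 198, 199, 200, 201, 202, 203, 204, 205, 206, 207, 208, 209, 210, 211, 212]
edge pt of plate front top? [0.6138 0.0206 0.278 ] hook lip [0.6422 0.0435 0.22  ]
```

```bash
python3 - <<'E'
from h import *
np.set_printoptions(precision=4,suppress=True)
w=ld('w2')
for row,l,rr in((21.5,208.6,228.6),(60,210,228.6),(100,212.4,229.5),(140,214.4,230.5),(204,218,234)):
    L,R=onz(w,(l,row),.165),onz(w,(rr,row),.165); print(L,R,(L+R)/2)
E
```

```text
[ 0.6484 -0.0638  0.165 ] [ 0.6331 -0.0632  0.165 ] [ 0.6407 -0.0635  0.165 ]
[ 0.6497 -0.0368  0.165 ] [ 0.635  -0.0362  0.165 ] [ 0.6424 -0.0365  0.165 ]
[ 0.6504 -0.0067  0.165 ] [ 0.6364 -0.0061  0.165 ] [ 0.6434 -0.0064  0.165 ]
[0.6515 0.0256 0.165 ] [0.6378 0.0262 0.165 ] [0.6447 0.0259 0.165 ]
[0.6531 0.0825 0.165 ] [0.6386 0.0832 0.165 ] [0.6458 0.0829 0.165 ]
```

Request:
send_rows:
  steps:
    - {"dp": [-3, -10, 0], "roll": 0, "jaw": 0}
    - {"dp": [-3, -15, 5], "roll": 0, "jaw": 0}
    - {"dp": [-3, -15.5, 20], "roll": 0, "jaw": 0}
    - {"dp": [-3, -15.5, 28], "roll": 0, "jaw": 0}
    - {"dp": [-3, -15.5, 28], "roll": 0, "jaw": 0}

```text
time_s: 5.6
tcp_pos: [0.6317, 0.0821, 0.2292]
eef_rot: [179.9, -0.1, -92.5]
contact_force: [-0.9, 0.7, -1.6]
gripper_width: 0.0078
gripper_force: 30.0
```

```bash
python3 - <<'E'
from h import *
w=cap('wrist','w3');s=cap('scene','s3'); st=r.get_state(); print(st['tcp_pos'],st['eef_rot'],st['contact_force'])
q=proj(s,[.64,.08,.18])[0]
a=cv2.resize(s['image'][int(q[1])-37:int(q[1])+38,int(q[0])-50:int(q[0])+50],(400,300),interpolation=cv2.INTER_CUBIC)
b=cv2.resize(w['image'][120:220,180:313],(400,300),interpolation=cv2.INTER_CUBIC)
cv2.imwrite('pics/g3.png',np.hstack([a,b]))
E
```

```text
[0.63248656 0.0822527  0.23059623] [ 1.79999652e+02 -1.71729293e-02 -9.24636812e+01] [-0.0989788  -0.22692221 -1.7842247 ]
```

View pics/g3.png

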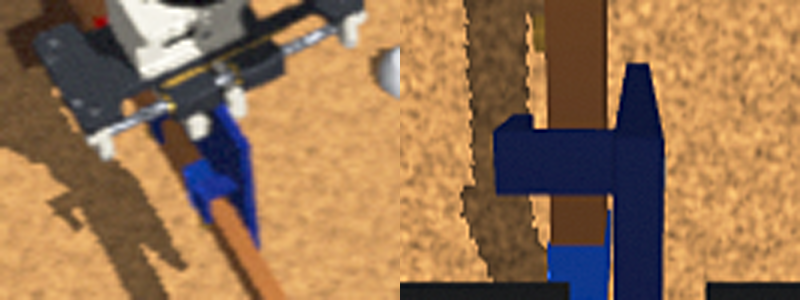

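The hook's bar spans the rail, with the rail between plate and lip. Lowering.

Request:
send_rows:
  steps:
    - {"dp": [0, 0, 8], "roll": 0, "jaw": 0}
    - {"dp": [0, 0, 16], "roll": 0, "jaw": 0}
    - {"dp": [0, 0, 23], "roll": 0, "jaw": 0}
    - {"dp": [0, 0, 27], "roll": 0, "jaw": 0}
    - {"dp": [0, 0, 27], "roll": 0, "jaw": 0}

```text
time_s: 6.32
tcp_pos: [0.6323, 0.0823, 0.2031]
eef_rot: [180.0, -0.0, -92.5]
contact_force: [-0.7, -0.1, -2.2]
gripper_width: 0.008
gripper_force: 30.0
```

Request:
send_rows:
  steps:
    - {"dp": [0, 0, 1], "roll": 0, "jaw": 0}
    - {"dp": [0, 0, 1], "roll": 0, "jaw": 0}
    - {"dp": [0, 0, 1], "roll": 0, "jaw": 0}

```text
time_s: 6.7
tcp_pos: [0.6325, 0.0824, 0.2028]
eef_rot: [-180.0, 0.0, -92.5]
contact_force: [0.3, 0.0, -2.2]
gripper_width: 0.0079
gripper_force: 30.0
```

Request:
send_rows:
  steps:
    - {"dp": [0, 0, 1], "roll": 0, "jaw": 0}
    - {"dp": [0, 0, 1], "roll": 0, "jaw": 0}
    - {"dp": [0, 0, 2], "roll": 0, "jaw": 0}
    - {"dp": [0, 0, 2], "roll": 0, "jaw": 0}

```text
time_s: 7.2
tcp_pos: [0.6325, 0.0824, 0.2006]
eef_rot: [-180.0, 0.0, -92.5]
contact_force: [0.3, 0.8, -1.2]
gripper_width: 0.008
gripper_force: 30.0
```

Request:
send_rows:
  steps:
    - {"dp": [5, 0, -1], "roll": 0, "jaw": 0}
    - {"dp": [20, 0, -1], "roll": 0, "jaw": 0}
    - {"dp": [40, 0, -1], "roll": 0, "jaw": 0}
    - {"dp": [60, 0, -1], "roll": 0, "jaw": 0}
    - {"dp": [80, 0, -1], "roll": 0, "jaw": 0}

```text
time_s: 7.82
tcp_pos: [0.6288, 0.0006, 0.2016]
eef_rot: [-180.0, -0.0, -92.5]
contact_force: [0.8, -0.1, -1.5]
gripper_width: 0.008
gripper_force: 30.0
```

Request:
send_rows:
  steps:
    - {"dp": [20, 0.2, 0], "roll": 0, "jaw": 0}
    - {"dp": [40, 0.2, 0], "roll": 0, "jaw": 0}
    - {"dp": [56, 0.2, 0], "roll": 0, "jaw": 0}
    - {"dp": [65, 0.2, 0], "roll": 0, "jaw": 0}
    - {"dp": [65, 0.2, 0], "roll": 0, "jaw": 0}

```text
time_s: 8.45
tcp_pos: [0.626, -0.063, 0.2015]
eef_rot: [180.0, 0.0, -92.5]
contact_force: [-0.2, 0.9, -2.5]
gripper_width: 0.008
gripper_force: 30.0
```

Request:
send_rows:
  steps:
    - {"dp": [0, 0, 0], "roll": 0, "jaw": 0}
    - {"dp": [0, 0, 0], "roll": 0, "jaw": 0}

```text
time_s: 8.7
tcp_pos: [0.6261, -0.0619, 0.2016]
eef_rot: [-180.0, 0.0, -92.4]
contact_force: [-1.2, -0.1, -1.9]
gripper_width: 0.0079
gripper_force: 30.0
```

```bash
python3 - <<'E'
from h import *
w=cap('wrist','w4');s=cap('scene','s4');d=cap('side','d4'); st=r.get_state(); print(st['tcp_pos'],st['eef_rot'],st['contact_force'])
P=[.63,-.063,.16]
def cr(c):
    q=proj(c,P)[0].astype(int); print(q); return cv2.resize(c['image'][q[1]-37:q[1]+38,q[0]-50:q[0]+50],(400,300),interpolation=cv2.INTER_CUBIC)
b=cv2.resize(w['image'][120:220,180:313],(400,300),interpolation=cv2.INTER_CUBIC)
cv2.imwrite('pics/g4.png',np.vstack([np.hstack([cr(s),cr(d)]),np.hstack([b,b*0])]))
E
```

```text
[ 0.62606904 -0.06204882  0.20156634] [-1.79998946e+02  2.41409864e-03 -9.24277648e+01] [-0.11091799  0.74246042 -1.41792657]
[201 183]
[306 181]
```

View pics/g4.png

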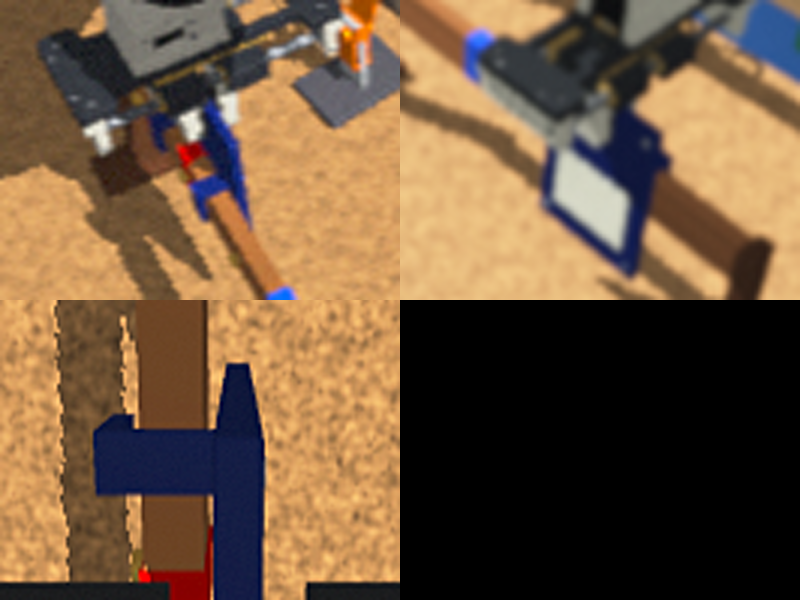

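```bash
python3 - <<'E'
from h import *
np.set_printoptions(precision=4,suppress=True)
print(onz(ld('w3'),(239,201.3),.165),onz(ld('w4'),(243,209.7),.165))
print('bar mid y, z=.228-.. ',onz(ld('w4'),(230,173),.1725), 'top corner',onz(ld('w4'),(260,163),.2205))
s=ld('s4'); im=s['image'].astype(int)[150:215,170:235]
m=(im[...,2]>140)&(im[...,1]<70)&(im[...,0]<70); ys,xs=np.nonzero(m); print(len(xs),xs.min()+170,xs.max()+170,ys.min()+150,ys.max()+150,xs.mean()+170,ys.mean()+150)
E
```

```text
[0.6466 0.0747 0.165 ] [ 0.6363 -0.0712  0.165 ]
bar mid y, z=.228-..  [ 0.6427 -0.0988  0.1725] top corner [ 0.6232 -0.1116  0.2205]
17 195 199 182 187 197.0 184.29411764705884
```

Request:
send_rows:
  steps:
    - {"dp": [1, 0, 1], "roll": 0, "jaw": 0}
    - {"dp": [1, 0, 1.5], "roll": 0, "jaw": 0}
    - {"dp": [1, 0, 1.5], "roll": 0, "jaw": 12}
    - {"dp": [1, 0, 1.5], "roll": 0, "jaw": 20}
    - {"dp": [1, 0, 1.5], "roll": 0, "jaw": 35}

```text
time_s: 9.48
tcp_pos: [0.6261, -0.0636, 0.2001]
eef_rot: [-180.0, -0.0, -92.5]
contact_force: [-0.2, 0.2, -0.1]
gripper_width: 0.0225
gripper_force: 0.0
```

Request:
send_rows:
  steps:
    - {"dp": [0, 0, 0], "roll": 0, "jaw": 50}
    - {"dp": [0, 0, 0], "roll": 0, "jaw": 60}
    - {"dp": [0, 0, 0], "roll": 0, "jaw": 60}
    - {"dp": [0, 0, 0], "roll": 0, "jaw": 60}
    - {"dp": [0, 0, 0], "roll": 0, "jaw": 60}

```text
time_s: 10.1
tcp_pos: [0.626, -0.0635, 0.2]
eef_rot: [180.0, 0.0, -92.5]
contact_force: [-0.6, -0.1, 0.8]
gripper_width: 0.0522
gripper_force: 0.0
```

Request:
send_rows:
  steps:
    - {"dp": [0, 0, -20], "roll": 0, "jaw": 60}
    - {"dp": [0, 0, -60], "roll": 0, "jaw": 60}
    - {"dp": [0, 0, -110], "roll": 0, "jaw": 60}
    - {"dp": [0, 0, -120], "roll": 0, "jaw": 60}
    - {"dp": [0, 0, -120], "roll": 0, "jaw": 60}

```text
time_s: 10.72
tcp_pos: [0.6261, -0.0634, 0.3206]
eef_rot: [-179.9, 0.0, -92.5]
contact_force: [-0.6, 1.1, -0.9]
gripper_width: 0.0527
gripper_force: 0.0
```

```bash
python3 - <<'E'
from h import *
w=cap('wrist','w5');s=cap('scene','s5');d=cap('side','d5'); st=r.get_state(); print(st['tcp_pos'],st['eef_rot'],st['gripper_width'])
P=[.63,-.063,.16]
def cr(c):
    q=proj(c,P)[0].astype(int); print(q); return cv2.resize(c['image'][q[1]-37:q[1]+38,q[0]-50:q[0]+50],(400,300),interpolation=cv2.INTER_CUBIC)
b=cv2.resize(w['image'][120:220,180:313],(400,300),interpolation=cv2.INTER_CUBIC)
cv2.imwrite('pics/g5.png',np.vstack([np.hstack([cr(s),cr(d)]),np.hstack([b,cv2.resize(w['image'],(400,300))])]))
E
```

```text
[ 0.62533507 -0.06345681  0.31834384] [ 1.79851524e+02 -1.12524325e-02 -9.24700614e+01] 0.05263408000507112
[201 183]
[306 181]
```

View pics/g5.png

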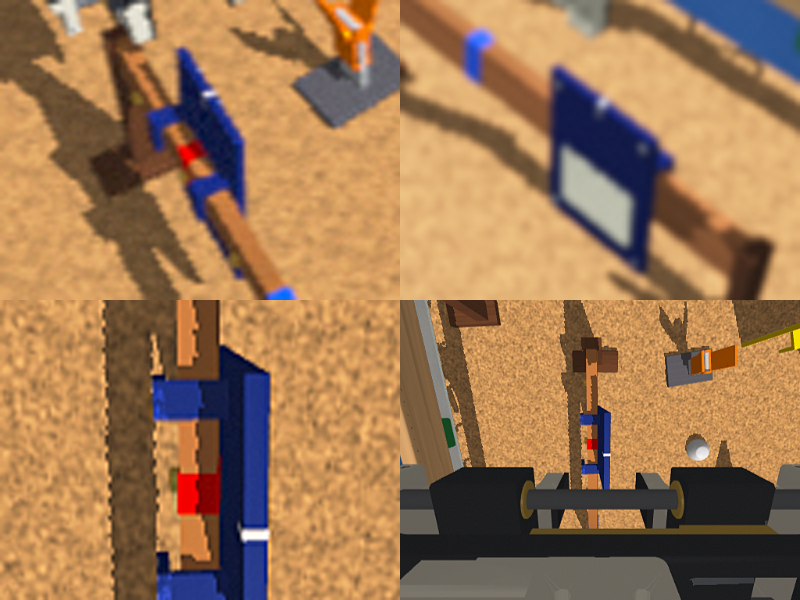

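The plate hangs upright and hooked, red band midway between the hooks. The stripe is at scene (202.6,169.4), side (306.6,169.4) and wrist (264.7,198). The clip shows at about (706,360) in the lower-right wrist panel.

```bash
python3 - <<'E'
from h import *
np.set_printoptions(precision=4,suppress=True)
w,s,d=ld('w5'),ld('s5'),ld('d5')
a=(w,(264.7,198));b=(s,(202.6,169.4));c=(d,(306.6,169.4))
print(tri(a,b,c),tri(b,c),tri(a,b),[onz(*q,.22)[:2] for q in (a,b,c)])
# plate top edge line in wrist (x of ends)
print('ends',onz(w,(180+257/3-.3,120+75/3-.3),.22))
print('bottom scene corner', onz(s,(244/4+151-.4,210/4+146-.4),.06))
cv2.imwrite('pics/c5.png',cv2.resize(w['image'][40:130,330:450],(800,600),interpolation=cv2.INTER_CUBIC))
E
```

```text
[ 0.6203 -0.0626  0.218 ] [ 0.6203 -0.0632  0.2176] [ 0.6204 -0.062   0.2191] [array([ 0.6203, -0.0622]), array([ 0.6209, -0.0613]), array([ 0.6184, -0.0647])]
ends [ 0.6179 -0.1111  0.22  ]
bottom scene corner [ 0.605  -0.0691  0.06  ]
```

View pics/c5.png

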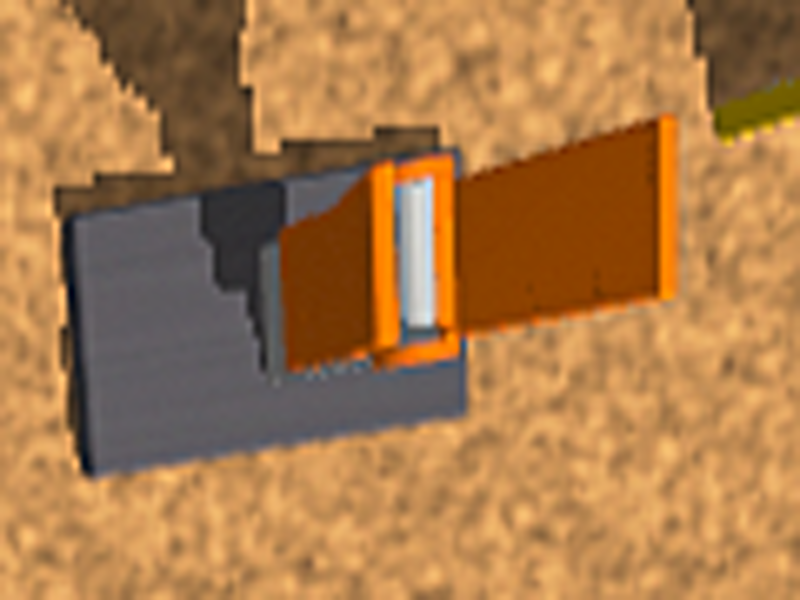

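The crop shows the clip upright on its tab, pin from (413,180) to (423,325), and the far tail's top edge near (667,208).

```bash
python3 - <<'E'
from h import *
np.set_printoptions(precision=4,suppress=True)
w=ld('w5'); f=lambda x,y:(330+x/6.667-.4,40+y/6.667-.4)
print('pin',onz(w,f(418,252),.082),onz(w,f(413,180),.082),onz(w,f(423,325),.082))
p=[onz(w,f(*q),.01)[:2] for q in((70,215),(460,150),(90,475),(465,412))]
for a,b in((1,0),(3,2),(2,0),(3,1)):
    v=p[b]-p[a]; print(v,np.degrees(np.arctan2(v[1],v[0])))
print('centre',sum(p)/4)
print('tailtops',onz(w,f(385,260),.127),onz(w,f(667,208),.127))
E
```

```text
pin [ 0.4469 -0.1787  0.082 ] [ 0.4489 -0.1917  0.082 ] [ 0.4448 -0.1652  0.082 ]
[0.0886 0.01  ] 6.434615179326666
[0.0882 0.0105] 6.822154140694647
[ 0.0067 -0.0578] -83.37152645190069
[ 0.0062 -0.0572] -83.7899891330699
centre [ 0.4471 -0.1751]
tailtops [ 0.4732 -0.1722  0.127 ] [ 0.4256 -0.1784  0.127 ]
```

```bash
python3 - <<'E'
from h import *
np.set_printoptions(precision=4,suppress=True)
s,d=ld('s0'),ld('d0'); f=lambda x,y:(x*.64-.2,y*.64-.2)
print(tri((s,f(405,180)),(d,f(428,433))),tri((s,f(436,160)),(d,f(395,490))))
print(onz(s,f(407,230),0),onz(s,f(433,205),0), onz(d,f(425,475),0),onz(d,f(397,523),0))
E
```

```text
[ 0.3398 -0.2148  0.1581] [ 0.2442 -0.2421  0.1458]
[ 0.3357 -0.2137  0.    ] [ 0.2424 -0.2474  0.    ] [ 0.345  -0.2119  0.    ] [ 0.2524 -0.2397  0.    ]
```

Request:
send_rows:
  steps:
    - {"dp": [20, 35, 0], "roll": -0.04, "jaw": 100}
    - {"dp": [50, 78, 0], "roll": -0.08, "jaw": 100}
    - {"dp": [82, 121, 20], "roll": -0.12, "jaw": 100}
    - {"dp": [107, 158, 60], "roll": -0.157, "jaw": 100}
    - {"dp": [117, 173.5, 100], "roll": -0.157, "jaw": 100}

```text
time_s: 11.5
tcp_pos: [0.445, -0.1738, 0.2185]
eef_rot: [180.0, 0.0, -83.5]
contact_force: [0.7, 0.2, -1.2]
gripper_width: 0.0874
gripper_force: 0.0
```

Request:
send_rows:
  steps:
    - {"dp": [0, 0, 0], "roll": 0, "jaw": 100}
    - {"dp": [0, 0, 0], "roll": 0, "jaw": 100}
    - {"dp": [0, 0, 0], "roll": 0, "jaw": 100}

```text
time_s: 11.88
tcp_pos: [0.4492, -0.1727, 0.2212]
eef_rot: [-179.9, -0.0, -83.4]
contact_force: [-0.0, -0.4, 0.6]
gripper_width: 0.0877
gripper_force: 0.0
```

```bash
python3 - <<'E'
from h import *
np.set_printoptions(precision=4,suppress=True)
w=cap('wrist','w6'); st=r.get_state(); print(st['tcp_pos'],st['eef_rot'],st['gripper_width'])
print(proj(w,[[.447,-.177,.083],[.4732,-.174,.127],[.42,-.18,.127]]))
cv2.imwrite('pics/w6b.png',cv2.resize(w['image'],(800,600),interpolation=cv2.INTER_CUBIC))
E
```

```text
[ 0.449  -0.1726  0.2211] [-179.9031   -0.0211  -83.4227] 0.0873528126481176
[[260.9925 183.8153]
 [232.184  194.6327]
 [291.4972 194.8102]]
```

View pics/w6b.png

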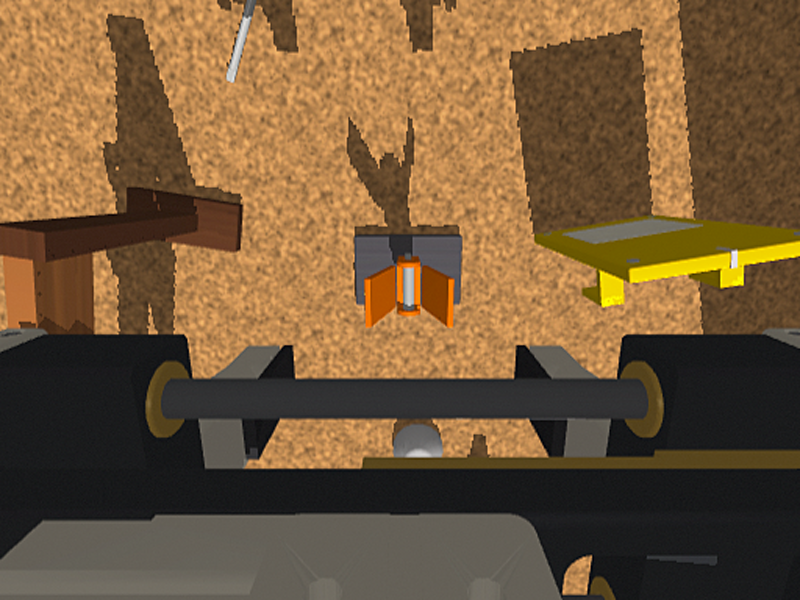

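The wrist view shows the clip centred between the open fingers, pin at (408,287), exactly where predicted. Descending.

Request:
send_rows:
  steps:
    - {"dp": [0, 2, 35], "roll": 0, "jaw": 100}
    - {"dp": [0, 2, 70], "roll": 0, "jaw": 100}
    - {"dp": [0, 2, 100], "roll": 0, "jaw": 100}
    - {"dp": [0, 2, 118], "roll": 0, "jaw": 100}
    - {"dp": [0, 2, 118], "roll": 0, "jaw": 100}

```text
time_s: 12.55
tcp_pos: [0.4456, -0.1729, 0.1014]
eef_rot: [179.9, 0.0, -83.4]
contact_force: [-0.2, 0.4, 0.1]
gripper_width: 0.0879
gripper_force: 0.0
```

Request:
send_rows:
  newtons: 40
  steps:
    - {"dp": [0, 0, 0], "roll": 0, "jaw": 60}
    - {"dp": [0, 0, 0], "roll": 0, "jaw": 40}
    - {"dp": [0, 0, 0], "roll": 0, "jaw": 20}
    - {"dp": [0, 0, 0], "roll": 0, "jaw": 0}
    - {"dp": [0, 0, 0], "roll": 0, "jaw": 0}

```text
time_s: 13.18
tcp_pos: [0.4475, -0.1734, 0.1037]
eef_rot: [-179.8, -0.1, -83.4]
contact_force: [1.0, 1.8, 15.6]
gripper_width: 0.0432
gripper_force: 8.9
```

Request:
send_rows:
  steps:
    - {"dp": [0, 0, 0], "roll": 0, "jaw": 0}
    - {"dp": [0, 0, 0], "roll": 0, "jaw": 0}
    - {"dp": [0, 0, 0], "roll": 0, "jaw": 0}
    - {"dp": [0, 0, 0], "roll": 0, "jaw": 0}

```text
time_s: 13.68
tcp_pos: [0.4465, -0.1737, 0.1045]
eef_rot: [-179.9, -0.1, -83.4]
contact_force: [-6.4, 1.1, 23.7]
gripper_width: 0.0253
gripper_force: 40.0
```

Request:
send_rows:
  steps:
    - {"dp": [0, 0, -8], "roll": 0, "jaw": 0}
    - {"dp": [0, 0, -25], "roll": 0, "jaw": 0}
    - {"dp": [0, 0, -50], "roll": 0, "jaw": 0}
    - {"dp": [0, 0, -90], "roll": 0, "jaw": 0}
    - {"dp": [0, 0, -130], "roll": 0, "jaw": 0}

```text
time_s: 14.3
tcp_pos: [0.4452, -0.1731, 0.2331]
eef_rot: [180.0, 0.0, -83.5]
contact_force: [0.6, 0.7, -1.6]
gripper_width: 0.0251
gripper_force: 40.0
```

Request:
send_rows:
  steps:
    - {"dp": [0, 0, -40], "roll": 0, "jaw": 0}
    - {"dp": [0, 0, -75], "roll": 0, "jaw": 0}
    - {"dp": [0, 0, -85], "roll": 0, "jaw": 0}
    - {"dp": [0, 0, -85], "roll": 0, "jaw": 0}

```text
time_s: 14.8
tcp_pos: [0.4455, -0.173, 0.3169]
eef_rot: [-180.0, 0.0, -83.5]
contact_force: [-0.4, -0.2, -2.7]
gripper_width: 0.0251
gripper_force: 40.0
```

```bash
python3 - <<'E'
from h import *
np.set_printoptions(precision=4,suppress=True)
w=cap('wrist','w7');s=cap('scene','s7');d=cap('side','d7'); st=r.get_state(); print(st['tcp_pos'],st['eef_rot'],st['gripper_width'],st['gripper_force'],st['contact_force'])
t=np.array(st['tcp_pos']); P=t-[0,0,.03]
def cr(c):
    q=proj(c,P)[0].astype(int); print(q-[40,30]); return cv2.resize(c['image'][q[1]-30:q[1]+30,q[0]-40:q[0]+40],(400,300),interpolation=cv2.INTER_CUBIC)
cv2.imwrite('pics/g7.png',np.vstack([np.hstack([cr(s),cr(d)]),np.hstack([cv2.resize(w['image'][120:270,150:350],(400,300)),cv2.resize(w['image'],(400,300))])]))
E
```

```text
[ 0.445  -0.173   0.3156] [179.8619   0.0376 -83.4759] 0.024864580486303873 39.99739050865173 [-0.0479  0.2142 -1.0682]
[195  75]
[254 179]
```

View pics/g7.png

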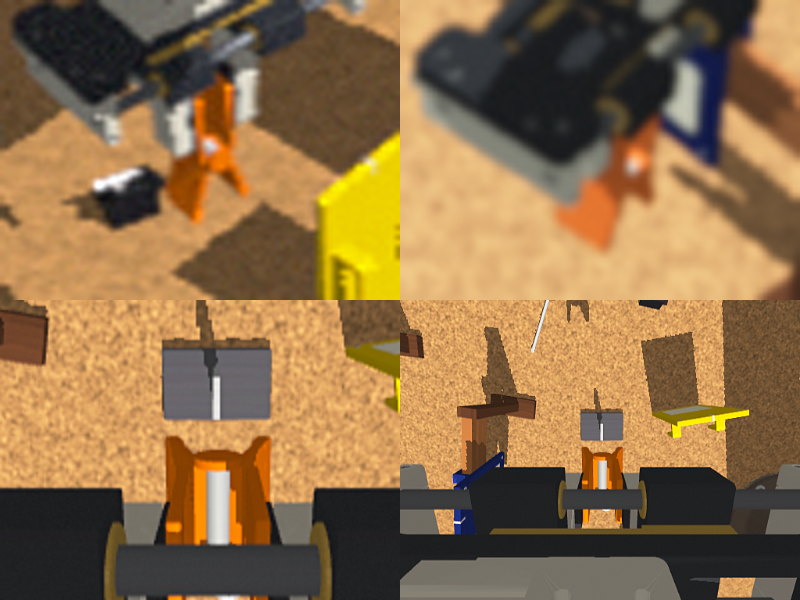

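The pictures show the clip held wide open off its tab, jaws symmetric. The pin ends are at scene (236.6,103.8) and side (300.2,211.0).

```bash
python3 - <<'E'
from h import *
np.set_printoptions(precision=4,suppress=True)
s,d=ld('s7'),ld('d7')
def ony(c,uv,y):
    o,v=ray(c,uv); return o+v*(y-o[1])/v[1]
print(ony(s,(236.6,103.8),-.159),ony(d,(300.2,211.0),-.195))
# jaw lower corners, scene: left jaw tip bottom (195,218), right (245,192)
for q in((195,218),(245,192)):
    print(ony(s,(q[0]/5+195-.4,q[1]/5+75-.4),-.159))
print(ony(d,((605-400)/5+254-.4,247/5+179-.4),-.195))
E
```

```text
[ 0.4482 -0.159   0.3043] [ 0.4365 -0.195   0.3091]
[ 0.4614 -0.159   0.2538]
[ 0.4267 -0.159   0.2569]
[ 0.4243 -0.195   0.2566]
```

Request:
send_rows:
  steps:
    - {"dp": [-8, -17, 0], "roll": 0.03, "jaw": 0}
    - {"dp": [-28, -57, 0], "roll": 0.07, "jaw": 0}
    - {"dp": [-48, -97, 0], "roll": 0.11, "jaw": 0}
    - {"dp": [-67, -137, 0], "roll": 0.15, "jaw": 0}
    - {"dp": [-83, -170, 0], "roll": 0.157, "jaw": 0}

```text
time_s: 15.58
tcp_pos: [0.606, -0.0703, 0.3152]
eef_rot: [179.8, -0.0, -92.5]
contact_force: [0.7, -1.2, -0.5]
gripper_width: 0.025
gripper_force: 40.0
```

Request:
send_rows:
  steps:
    - {"dp": [-7, -15, 0], "roll": 0, "jaw": 0}
    - {"dp": [-7, -15, 0], "roll": 0, "jaw": 0}
    - {"dp": [-7, -15, 0], "roll": 0, "jaw": 0}

```text
time_s: 15.95
tcp_pos: [0.6196, -0.0655, 0.3167]
eef_rot: [179.9, -0.0, -92.5]
contact_force: [-0.1, -0.1, -0.7]
gripper_width: 0.025
gripper_force: 40.0
```

```bash
python3 - <<'E'
from h import *
np.set_printoptions(precision=4,suppress=True)
w=cap('wrist','w8');s=cap('scene','s8');d=cap('side','d8'); st=r.get_state(); print(st['tcp_pos'],st['eef_rot'],st['gripper_width'],st['gripper_force'])
P=[.62,-.0625,.23]
def cr(c):
    q=proj(c,P)[0].astype(int); print(q-[40,30]); return cv2.resize(c['image'][q[1]-30:q[1]+30,q[0]-40:q[0]+40],(400,300),interpolation=cv2.INTER_CUBIC)
cv2.imwrite('pics/g8.png',np.vstack([np.hstack([cr(s),cr(d)]),np.hstack([cv2.resize(w['image'][120:270,150:350],(400,300)),cv2.resize(w['image'],(400,300))])]))
E
```

```text
[ 0.6197 -0.0656  0.3176] [-179.9644    0.009   -92.4955] 0.024935926480811398 39.99731183052063
[162 136]
[266 136]
```

View pics/g8.png

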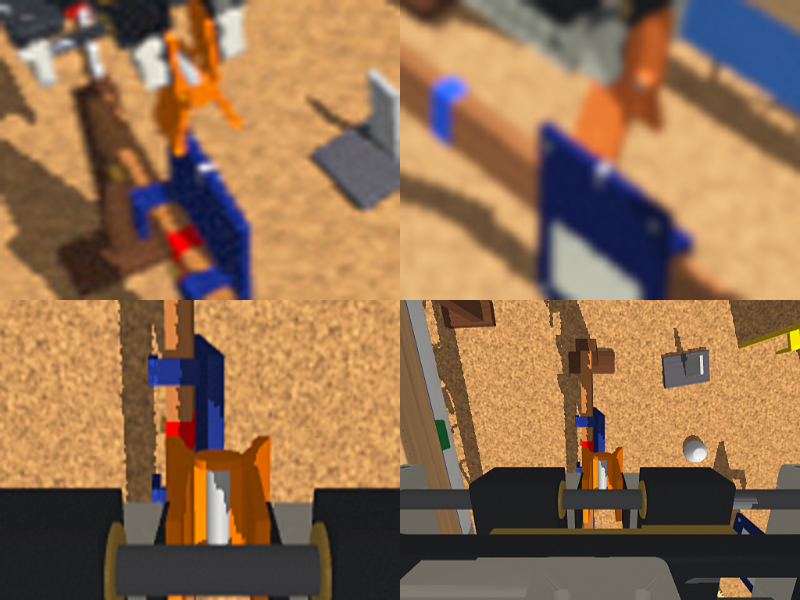

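The clip is over the plate's top edge, centred on it in the wrist view; the stripe has not moved. Lowering.

Request:
send_rows:
  steps:
    - {"dp": [-4.5, -1.2, 8], "roll": 0, "jaw": 0}
    - {"dp": [-4.5, -1.2, 18], "roll": 0, "jaw": 0}
    - {"dp": [-4.5, -1.2, 28], "roll": 0, "jaw": 0}
    - {"dp": [-4.5, -1.2, 36], "roll": 0, "jaw": 0}
    - {"dp": [-4.5, -1.2, 40], "roll": 0, "jaw": 0}

```text
time_s: 16.73
tcp_pos: [0.6215, -0.0606, 0.2762]
eef_rot: [179.9, -0.0, -92.5]
contact_force: [0.2, 0.6, -0.4]
gripper_width: 0.0251
gripper_force: 40.0
```

Request:
send_rows:
  steps:
    - {"dp": [0, 0, 5], "roll": 0, "jaw": 0}
    - {"dp": [0, 0, 10], "roll": 0, "jaw": 0}
    - {"dp": [0, 0, 14], "roll": 0, "jaw": 0}
    - {"dp": [0, 0, 15], "roll": 0, "jaw": 0}
    - {"dp": [0, 0, 15], "roll": 0, "jaw": 0}

```text
time_s: 17.35
tcp_pos: [0.6218, -0.0606, 0.2621]
eef_rot: [-180.0, -0.0, -92.5]
contact_force: [1.0, -0.2, -1.7]
gripper_width: 0.0249
gripper_force: 40.0
```

```bash
python3 - <<'E'
from h import *
np.set_printoptions(precision=4,suppress=True)
w=cap('wrist','w9');s=cap('scene','s9');d=cap('side','d9'); st=r.get_state(); print(st['tcp_pos'],st['eef_rot'],st['gripper_width'],st['gripper_force'],st['contact_force'])
P=[.62,-.0625,.21]
def cr(c):
    q=proj(c,P)[0].astype(int); print(q-[25,28]); return cv2.resize(c['image'][q[1]-28:q[1]+28,q[0]-25:q[0]+25],(400,448),interpolation=cv2.INTER_CUBIC)
cv2.imwrite('pics/g9.png',np.hstack([cr(s),cr(d)]))
E
```

```text
[ 0.6219 -0.0606  0.2623] [-179.9785    0.0016  -92.4643] 0.024997431954039764 39.997363686561584 [ 0.5249  0.5418 -0.9943]
[178 143]
[281 143]
```

View pics/g9.png

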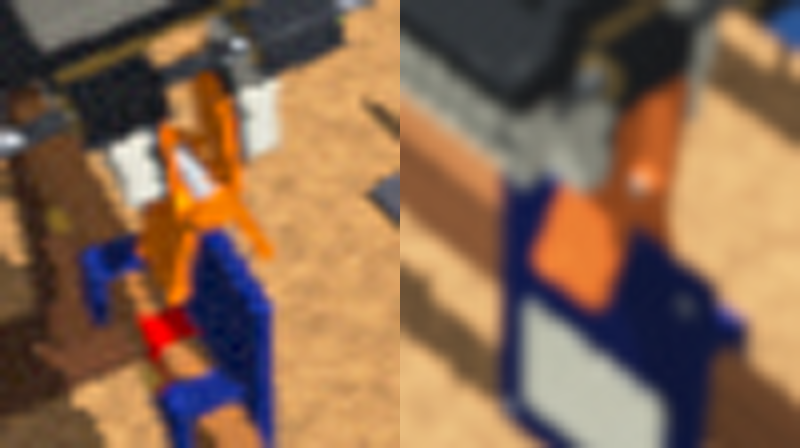

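The jaws straddle the plate: −x jaw tip at scene (211.1,174.8) and side (305.9,181.6), +x jaw tip at scene (199.4,180.1).

```bash
python3 - <<'E'
from h import *
np.set_printoptions(precision=4,suppress=True)
s,d=ld('s9'),ld('d9')
def ony(c,uv,y):
    o,v=ray(c,uv); return o+v*(y-o[1])/v[1]
print(ony(s,(211.1,174.8),-.047),ony(d,(305.9,181.6),-.083),ony(s,(199.4,180.1),-.047))
E
```

```text
[ 0.6038 -0.047   0.1992] [ 0.598  -0.083   0.1994] [ 0.641  -0.047   0.2004]
```

```bash
python3 - <<'E'
from h import *
print(r.close_job())
E
```

```text
the job is handed in; nothing more can be done
None
```

The plate hangs at the red band and the clip is held wide open over its top edge, jaws about 18 mm below the edge with no contact felt; I handed the job in at about 17.5 s (no verdict was returned).

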